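# Plug-gauge two blind sleeves and sort them

### The job

Check the two closed-top aluminium sleeves on the inclined gauge pin, one at a time: slide a sleeve gently down the pin until it stops, and feel whether its mouth comes fully home on the gauge's shoulder or the bore is too shallow and it stops short. Stand it upright in the blue tray if it came home, in the red tray if it stopped short, and only then check and sort the other one. Keep the sleeves from falling over, and leave the other things on the bench where they are.

Things in the scene. Friction and masses are not known exactly. Their poses are not given: they have to be found in the camera images.
- sleeve_a: loose aluminium sleeve, brass band near its mouth: 46 mm outside diameter, 110 mm tall, top closed, mouth below, 0.2 to 0.45 kg. Bore 28 to 29 mm wide, 40 to 92 mm deep: depth hidden, drawn for each of the two like sleeves by itself. Over 66 mm it comes home on the pin, else it stops up to 26 mm short. Stands mouth down on the bench at the start. Origin: centre of the mouth; z to the closed top
- sleeve_b: loose aluminium sleeve, brass band near its mouth: 46 mm outside diameter, 110 mm tall, top closed, mouth below, 0.2 to 0.45 kg. Bore 28 to 29 mm wide, 40 to 92 mm deep: depth hidden, drawn for each of the two like sleeves by itself. Over 66 mm it comes home on the pin, else it stops up to 26 mm short. Stands mouth down on the bench at the start. Origin: centre of the mouth; z to the closed top
- pin: steel gauge pin, 26 mm diameter, 66 mm long (last 4 mm taper to an 18 mm tip), on an aluminium shoulder disc 68 mm wide. It leans 12 to 29 degrees, roughly towards the robot, between two grey cheeks that rise 15 mm above the shoulder, 45 mm to each side. Origin: pin foot at the shoulder face, 75 mm above the bench; z along the pin to its tip, y level. Home: sleeve origin at pin origin
- blue_tray: fixed blue plastic tray for sleeves that came home: outside 170 mm (x) by 130 mm (y), rim 28 mm high, walls and floor 4 mm; room for two sleeves side by side along x. Origin at the centre of its underside, z up
- red_tray: fixed red plastic tray for sleeves that stopped short: the same tray in red, origin likewise. Blue and red may change sides
- mould_plate: bystander: loose steel mould plate with five holes, 130 x 170 x 24 mm; origin at the centre of its underside
- caliper: bystander: digital caliper lying on the bench, 200 mm long along its y, 12 mm high; origin at the middle of the beam's underside
- brass_block: bystander: brass block, 50 x 80 x 35 mm; origin at the centre of its underside
- guide_pillar: bystander: upright steel guide pillar with a flange foot, 52 mm foot diameter, 32 mm shaft, 93 mm tall; origin at the centre of its underside
There are look-alikes about, which are no part of the job. Leave any purple look-alike of the sleeve_a alone.

How it is judged (in metres and radians):
On the way, in this order (a step that is already met when the one before it is completed fails the run):
1. one sleeve is slid down the pin until it stops (home on the shoulder, or pin tip at the end of its bore, within 3 to 4 mm), the other still waiting within 50 mm of its start ((((x of sleeve_a in the frame of pin between -0.006 and 0.006 m and y of sleeve_a in the frame of pin between -0.006 and 0.006 m and angle between the z axis of sleeve_a and the z axis of pin, either way round below 0.12 rad and (z of sleeve_a in the frame of pin below 0.004 m or z of land_a_c0 in the frame of pin below 0.071 m)) and distance of sleeve_b from where it was at the start of the episode below 0.05 m) or ((x of sleeve_b in the frame of pin between -0.006 and 0.006 m and y of sleeve_b in the frame of pin between -0.006 and 0.006 m and angle between the z axis of sleeve_b and the z axis of pin, either way round below 0.12 rad and (z of sleeve_b in the frame of pin below 0.004 m or z of land_b_c0 in the frame of pin below 0.071 m)) and distance of sleeve_a from where it was at the start of the episode below 0.05 m))), for 0.1 s.
2. that sleeve stands in the tray its result calls for, the other still waiting within 50 mm of its start (((((z of land_a_c0 in the frame of sleeve_a above 0.064 m and (x of sleeve_a in the frame of blue_tray between -0.07 and 0.07 m and y of sleeve_a in the frame of blue_tray between -0.05 and 0.05 m and z of sleeve_a in the frame of blue_tray between -0.003 and 0.01 m and angle between sleeve_a's own z axis and vertical below 0.1 rad)) or (z of land_a_c0 in the frame of sleeve_a below 0.068 m and (x of sleeve_a in the frame of red_tray between -0.07 and 0.07 m and y of sleeve_a in the frame of red_tray between -0.05 and 0.05 m and z of sleeve_a in the frame of red_tray between -0.003 and 0.01 m and angle between sleeve_a's own z axis and vertical below 0.1 rad))) and distance of sleeve_b from where it was at the start of the episode below 0.05 m) or (((z of land_b_c0 in the frame of sleeve_b above 0.064 m and (x of sleeve_b in the frame of blue_tray between -0.07 and 0.07 m and y of sleeve_b in the frame of blue_tray between -0.05 and 0.05 m and z of sleeve_b in the frame of blue_tray between -0.003 and 0.01 m and angle between sleeve_b's own z axis and vertical below 0.1 rad)) or (z of land_b_c0 in the frame of sleeve_b below 0.068 m and (x of sleeve_b in the frame of red_tray between -0.07 and 0.07 m and y of sleeve_b in the frame of red_tray between -0.05 and 0.05 m and z of sleeve_b in the frame of red_tray between -0.003 and 0.01 m and angle between sleeve_b's own z axis and vertical below 0.1 rad))) and distance of sleeve_a from where it was at the start of the episode below 0.05 m))), for 0.1 s.
3. the other sleeve is slid down the pin until it stops in the same way, the first being in its tray ((((x of sleeve_b in the frame of pin between -0.006 and 0.006 m and y of sleeve_b in the frame of pin between -0.006 and 0.006 m and angle between the z axis of sleeve_b and the z axis of pin, either way round below 0.12 rad and (z of sleeve_b in the frame of pin below 0.004 m or z of land_b_c0 in the frame of pin below 0.071 m)) and ((z of land_a_c0 in the frame of sleeve_a above 0.064 m and (x of sleeve_a in the frame of blue_tray between -0.07 and 0.07 m and y of sleeve_a in the frame of blue_tray between -0.05 and 0.05 m and z of sleeve_a in the frame of blue_tray between -0.003 and 0.01 m and angle between sleeve_a's own z axis and vertical below 0.1 rad)) or (z of land_a_c0 in the frame of sleeve_a below 0.068 m and (x of sleeve_a in the frame of red_tray between -0.07 and 0.07 m and y of sleeve_a in the frame of red_tray between -0.05 and 0.05 m and z of sleeve_a in the frame of red_tray between -0.003 and 0.01 m and angle between sleeve_a's own z axis and vertical below 0.1 rad)))) or ((x of sleeve_a in the frame of pin between -0.006 and 0.006 m and y of sleeve_a in the frame of pin between -0.006 and 0.006 m and angle between the z axis of sleeve_a and the z axis of pin, either way round below 0.12 rad and (z of sleeve_a in the frame of pin below 0.004 m or z of land_a_c0 in the frame of pin below 0.071 m)) and ((z of land_b_c0 in the frame of sleeve_b above 0.064 m and (x of sleeve_b in the frame of blue_tray between -0.07 and 0.07 m and y of sleeve_b in the frame of blue_tray between -0.05 and 0.05 m and z of sleeve_b in the frame of blue_tray between -0.003 and 0.01 m and angle between sleeve_b's own z axis and vertical below 0.1 rad)) or (z of land_b_c0 in the frame of sleeve_b below 0.068 m and (x of sleeve_b in the frame of red_tray between -0.07 and 0.07 m and y of sleeve_b in the frame of red_tray between -0.05 and 0.05 m and z of sleeve_b in the frame of red_tray between -0.003 and 0.01 m and angle between sleeve_b's own z axis and vertical below 0.1 rad)))))), for 0.1 s.
At the end, for the whole second after the job is handed in: Each sleeve stands upright (0.1 rad), mouth on the tray floor, origin within 70 mm (x) and 50 mm (y) of the tray's centre, released, at rest: in the blue tray if its bore lets it come home on the gauge, else in the red one. One that stops less than 4 mm short may be in either (((z of land_a_c0 in the frame of sleeve_a above 0.064 m and (x of sleeve_a in the frame of blue_tray between -0.07 and 0.07 m and y of sleeve_a in the frame of blue_tray between -0.05 and 0.05 m and z of sleeve_a in the frame of blue_tray between -0.003 and 0.01 m and angle between sleeve_a's own z axis and vertical below 0.1 rad)) or (z of land_a_c0 in the frame of sleeve_a below 0.068 m and (x of sleeve_a in the frame of red_tray between -0.07 and 0.07 m and y of sleeve_a in the frame of red_tray between -0.05 and 0.05 m and z of sleeve_a in the frame of red_tray between -0.003 and 0.01 m and angle between sleeve_a's own z axis and vertical below 0.1 rad))) and ((z of land_b_c0 in the frame of sleeve_b above 0.064 m and (x of sleeve_b in the frame of blue_tray between -0.07 and 0.07 m and y of sleeve_b in the frame of blue_tray between -0.05 and 0.05 m and z of sleeve_b in the frame of blue_tray between -0.003 and 0.01 m and angle between sleeve_b's own z axis and vertical below 0.1 rad)) or (z of land_b_c0 in the frame of sleeve_b below 0.068 m and (x of sleeve_b in the frame of red_tray between -0.07 and 0.07 m and y of sleeve_b in the frame of red_tray between -0.05 and 0.05 m and z of sleeve_b in the frame of red_tray between -0.003 and 0.01 m and angle between sleeve_b's own z axis and vertical below 0.1 rad))) and linear speed of each of sleeve_a, sleeve_b below 0.02 m/s and angular speed of each of sleeve_a, sleeve_b below 0.2 rad/s); the robot touches nothing.
It fails at once if a sleeve is forced: more than 80 N between a sleeve and the gauge (contact force between any of sleeve_a, sleeve_b and gauge above 80 N).
It fails at once if a sleeve falls over (tilts more than 1 rad) (angle between any of sleeve_a, sleeve_b's own z axis and vertical above 1 rad).
It fails at once if a bystander (mould plate, caliper, brass block, guide pillar) is moved more than 30 mm (distance of any of mould_plate, caliper, brass_block, guide_pillar from where it was at the start of the episode above 0.03 m).
It also fails if it takes over 72 s, if anything falls off the work surface, if the arm or the gripper's body presses on something with over 40 N, if the wrist force passes 120 N, or if a joint passes its speed limit or range.

### The arm

A 7-joint arm with a two-finger parallel gripper is mounted at the origin on the work surface. World frame = base frame: x ahead of the robot, y to its left, z up, the work surface at z = 0. Lengths are in mm, angles in rad, forces in N, time in s.
With the tool pointing down it reaches from about 400 to 850 mm from the base axis. Payload 4.5 kg.
Tool frame: the origin (TCP) lies midway between the tips of the shut fingers; the grasp point (between the pads) lies 19 mm behind it; x points along the fingers, z is the direction in which the jaws open and shut, and the axes are right-handed (so a half turn about x gives the same grasp; the last joint's range is limited). The gripper opens to 88 mm and grips with 3 to 60 N. Pads are 18 mm wide; open, the fingers measure 123 mm over their backs; the gripper's body (75 mm by 187 mm) begins 45 mm behind the grasp point.
Start: joints at [1.209, 0.689, -0.195, 1.565, 0.157, 0.902, -0.215], TCP at [240.997, -576.692, 238.743] pointing down, gripper open.
Joint ranges: [-3.01, 3.01], [-0.46, 2.08], [-1.47, 1.51], [0.13, 2.56], [-1, 4.14], [0.04, 2.09], [-2.66, 2.66]. Speed limits (rad/s): [2.57, 2.57, 3.14, 3.14, 3.14, 3.14, 3.14].

### API

Orientations are given as a unit quaternion [x, y, z, w].
In Python, from cell import arm gives the robot as it stands. The module is installed in compiled form; this text tells all that it offers. Calls block until the motion is done:
- arm.reach(position, orientation): joint-space move of the TCP to a pose.
- arm.movel(position, rot=None, vel=150, f_stop=None): straight line of the TCP; rot=None keeps the orientation; vel is the mean speed in mm/s. With f_stop (N) it stops when the force on the tool has changed by that much, and returns True; else False.
- arm.movej(angles): joint-space move.
- arm.command_gripper(opening, force=None): opening from 0.0 (shut) to 1.0 (fully open); force is the grip in N (None keeps the last); returns when the fingers have stopped.
- arm.wait(seconds).
- arm.ik(position, orientation): joint angles nearest the present ones, or None.
- arm.capture(name): name is "scene" or "side" or "wrist"; returns a dict with "img" (480x640x3 uint8, red, green, blue), "range_z" (480x640 float32, mm along the optical axis (not along the pixel's ray), 0 where there is no reading), "fx", "fy", "cx", "cy" (pixels), "R" (3x3) and "t" (3): a world point X has camera coordinates R X + t; the wrist camera has in their place "tool_from_camera" (4x4, takes a point from camera to tool coordinates, whose origin is the TCP and whose axes are the tool frame's). Camera axes: x right, y down, z forward; pixel columns grow to the right and rows downward; lengths in mm; the calibration is good to about 2 mm. A picture is of the moment at which its call begins: read the wrist's pose just before it.
A pose or a line that the arm cannot do raises arm.PlanningError and nothing moves.
- arm.finish_job(): hands the job in, once; it reports no verdict.
Readings, each from a call of its own:
- arm.current_t(): time.
- arm.current_joint_positions(): joint angles.
- arm.current_qvel(): joint speeds.
- arm.current_tau(): joint torques, N m.
- arm.current_position(): TCP position.
- arm.current_eef_rot(): TCP orientation.
- arm.current_wrist_force(): force on the tool from outside, world axes, zero at the start.
- arm.current_moment(): the same for the moment, N m.
- arm.current_gripper_width(): opening from 0.0 (shut) to 1.0 (fully open).
Only numpy, scipy, OpenCV 4.12 (cv2) and the standard library are available. Lean on these libraries where they do the work, as an engineer would, in place of code of your own. Each camera call takes 0.05 s, during which the arm holds its last target. There are 200 camera calls.

## Working session

There is one attempt and no reset: what is moved stays moved. The work goes in short steps, each a Python script; the robot and the scene stay as the last script left them, time stands still between calls to the robot, and variables do not carry over. Pictures are saved under pics/ and viewed, about 8 in all and at most 12, crops included, and the job is handed in when it is done.

```bash
mkdir -p pics; python3 - <<'E'
from cell import arm
import cv2,numpy as np,pickle
d={}
for n in("scene","side"):
    c=arm.capture(n);d[n]=c
    cv2.imwrite(f"pics/{n}0.png",c["img"][:,:,::-1])
    print(n,c["fx"],c["fy"],c["cx"],c["cy"],np.round(c["R"],3).tolist(),np.round(c["t"],1).tolist(),(c["range_z"]>0).mean())
pickle.dump(d,open("d0.pkl","wb"))
print(arm.current_t(),arm.current_eef_rot())
E
```

```text
scene 529.0066829441504 529.0066829441504 315.7787232723983 241.36880134360314 [[0.402, 0.916, 0.008], [0.792, -0.343, -0.505], [-0.46, 0.209, -0.863]] [-262.7, -454.1, 1425.8] 0.996044921875
side 518.736834274501 518.736834274501 320.6276493656304 246.2218276205259 [[-0.999, -0.04, -0.01], [-0.011, 0.499, -0.867], [0.039, -0.866, -0.499]] [599.3, 79.5, 947.7] 0.99611328125
0.1 [ 0.39217992  0.58908268 -0.3916232   0.58805423]
```

View pics/scene0.png

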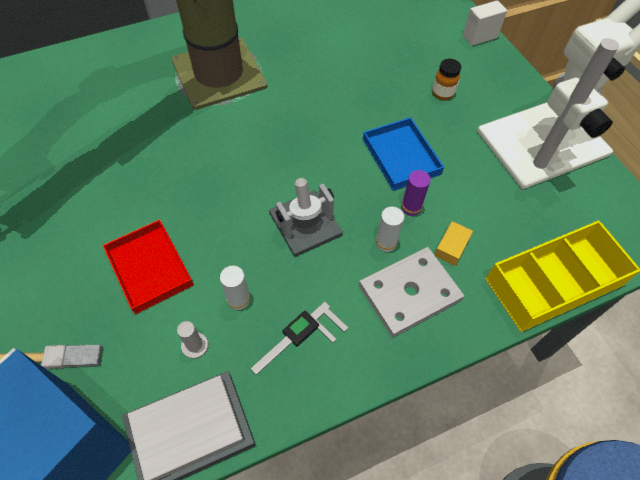

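View pics/side0.png

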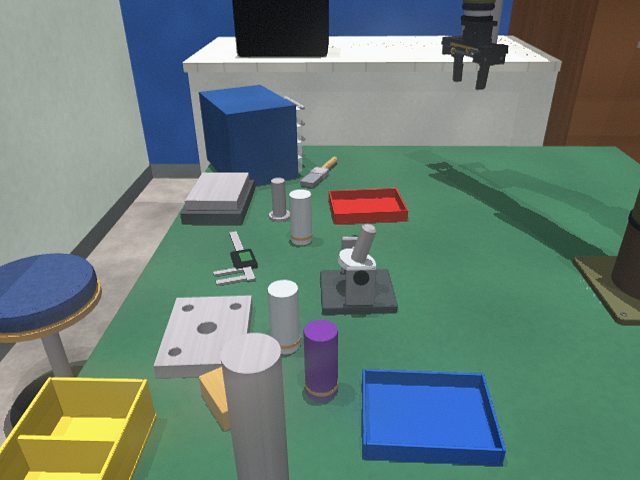

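Scene view: white, brass-banded sleeves at (235,288) and (390,230). The purple look-alike is at (415,193), and the guide pillar (flange foot) at (190,340). Pin at (303,195), red tray at (148,265), blue tray at (403,152). The side view agrees: sleeves at (301,218) and (284,318).

```bash
cat > h.py <<'E'
import cv2,numpy as np,pickle
from scipy.spatial.transform import Rotation as Ro
def cloud(c,T=None):
    v,u=np.mgrid[:480,:640]; z=c["range_z"].astype(float)
    P=np.stack([(u-c["cx"])/c["fx"]*z,(v-c["cy"])/c["fy"]*z,z],-1)
    if T is None: W=(P-c["t"])@c["R"]
    else: W=P@T[:3,:3].T+T[:3,3]
    W[z<=0]=np.nan
    return W
def box(W,u0,u1,v0,v1):
    return W[v0:v1,u0:u1].reshape(-1,3)
E
python3 - <<'E'
from h import *
d=pickle.load(open("d0.pkl","rb"))
W={n:cloud(d[n]) for n in d}
def top(n,b,lo,hi):
    p=box(W[n],*b);p=p[(p[:,2]>lo)&(p[:,2]<hi)]
    c,r=cv2.minEnclosingCircle(p[:,:2].astype(np.float32))
    return len(p),np.round(p.mean(0),1),np.round(c,1),round(r,1)
for nm,bs,bi in(("S1",(215,255,260,315),(285,318,186,250)),("S2",(372,408,200,256),(266,303,278,356)),("purple",(400,432,165,220),(302,340,318,402)),("pillar",(175,212,315,360),(268,290,175,222))):
    for n,b in(("scene",bs),("side",bi)):
        print(nm,n,top(n,b,104,116) if nm!="pillar" else top(n,b,86,99))
for nm,lo,hi in(("red",0,8),("blue",110,125)):
    for n in W:
        hsv=cv2.cvtColor(d[n]["img"],cv2.COLOR_RGB2HSV)
        m=cv2.inRange(hsv,(lo,200,60),(hi,255,255))
        v,u=np.mgrid[:480,:640]
        p=W[n][(m>0)];p=p[(p[:,2]>22)&(p[:,2]<34)&(p[:,0]>350)&(p[:,0]<800)&(abs(p[:,1])<400)]
        if len(p): print(nm,n,len(p),[np.round(x,1) for x in cv2.minAreaRect(p[:,:2].astype(np.float32))])
# pin
for n,b in(("scene",(294,314,176,204)),("side",(352,378,222,262))):
    p=box(W[n],*b);p=p[p[:,2]>88]
    z=p[:,2]
    print(n,len(p),z.max())
    for lo in range(88,145,8):
        q=p[(z>=lo)&(z<lo+8)]
        if len(q): print(lo,len(q),np.round(q.mean(0),1),np.round(np.ptp(q,axis=0),1))
    # direction in xy of max-z points
# cheeks + shoulder
p=box(W["scene"],265,345,175,255);p=p[(p[:,2]>5)&(p[:,2]<30)]
print("base",[np.round(x,1) for x in cv2.minAreaRect(p[:,:2].astype(np.float32))])
im=d["scene"]["img"][160:265,210:430,::-1];im2=d["side"]["img"][175:365,260:410,::-1]
a=cv2.resize(im,None,fx=3.6,fy=3.6,interpolation=3)
cv2.imwrite("pics/crop1.png",a)
E
```

```text
S1 scene (432, array([ 652.4, -173.8,  110.5]), array([ 651.7, -173.5]), 23.4)
S1 side (205, array([ 648.5, -166.7,  108.4]), array([ 649.1, -169.7]), 23.6)
S2 scene (362, array([652.7, 166.9, 110. ]), array([651.9, 167.7]), 23.9)
S2 side (492, array([648.7, 173.5, 108.8]), array([649. , 170.5]), 24.4)
purple scene (356, array([598.5, 255.5, 110. ]), array([620.4, 229.2]), 69.2)
purple side (672, array([588.6, 269.2, 108.9]), array([589.3, 266.3]), 23.6)
pillar scene (246, array([ 711.6, -284.6,   93.3]), array([ 710.7, -285. ]), 16.5)
pillar side (97, array([ 705.7, -272.7,   90.9]), array([ 693. , -231.7]), 71.8)
red scene 592 [array([ 505.8, -322. ]), array([173.2, 129. ]), np.float64(6.8)]
red side 1 [array([ 418.3, -309.2]), array([0., 0.]), np.float64(0.0)]
blue side 19 [array([366.4, 330.5]), array([128.4,  40.4]), np.float64(68.9)]
scene 312 143.09290472392303
88 22 [538.8  21.   93. ] [17.9 22.6  7.4]
96 41 [537.8  22.3  99.6] [15.8 24.9  7.9]
104 37 [535.6  20.7 107.9] [19.1 22.9  7.7]
112 41 [533.8  22.5 115.7] [16.9 24.5  7.5]
120 39 [531.2  21.1 124. ] [18.4 23.9  7.6]
128 53 [526.2  22.4 132.6] [27.1 26.1  7.8]
136 79 [521.6  23.  138.9] [23.5 23.7  6.9]
side 489 140.31249548878915
88 80 [532.   24.2  91.7] [26.8 72.6  7.8]
96 62 [528.4  35.5 100.2] [27.2 16.7  7.8]
104 65 [525.4  35.9 107.9] [25.6 18.   7.7]
112 71 [523.9  35.2 116. ] [25.6 17.6  7.9]
120 68 [520.2  35.1 124.1] [27.  15.   7.9]
128 79 [517.7  33.8 132.5] [25.3 19.   7.8]
136 64 [519.4  28.2 137.9] [19.8 25.1  4.3]
base [array([511.3,  34.2]), array([171.6, 219.6]), np.float64(68.1)]
```

View pics/crop1.png

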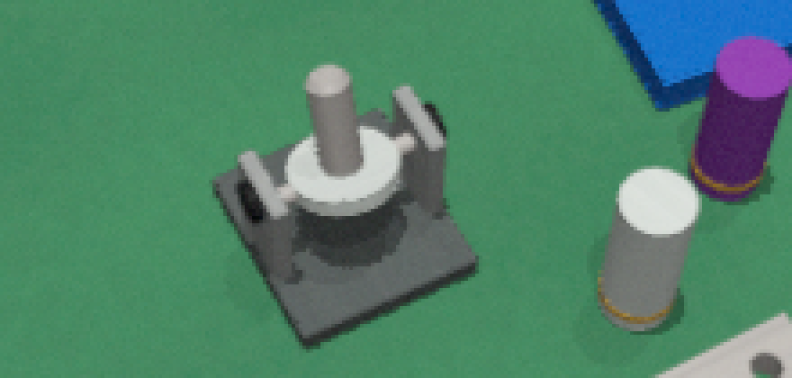

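The crop shows the pin gauge, the white right-hand sleeve with the brass band near its mouth (crop 650,250), and the purple look-alike (crop 745,120), which I leave alone. Next is a close look along the pin with the wrist camera, plus a fix on the blue tray.

```bash
cat >> h.py <<'E'
def rot(zaxis,jaw):
    """tool quaternion with tool x = -zaxis, tool z near jaw"""
    x=-np.array(zaxis,float);x/=np.linalg.norm(x)
    z=np.array(jaw,float);z-=z@x*x;z/=np.linalg.norm(z)
    return Ro.from_matrix(np.stack([x,np.cross(z,x),z],1)).as_quat()
def wcap(arm,fn):
    p,q=arm.current_position(),arm.current_eef_rot()
    c=arm.capture("wrist");c["p"],c["q"]=p,q
    T=np.eye(4);T[:3,:3]=Ro.from_quat(q).as_matrix();T[:3,3]=p
    c["T"]=T@np.array(c["tool_from_camera"])
    pickle.dump(c,open(fn+".pkl","wb"));cv2.imwrite(f"pics/{fn}.png",c["img"][:,:,::-1])
    return c
E
python3 - <<'E'
from h import *
from cell import arm
d=pickle.load(open("d0.pkl","rb"))
for n,b in(("scene",(360,445,115,190)),("side",(358,505,365,465))):
    im=d[n]["img"][b[2]:b[3],b[0]:b[1]].reshape(-1,3).astype(int);p=box(cloud(d[n]),*b)
    m=(im[:,2]>im[:,0]+60)&(im[:,2]>im[:,1]+40)&(p[:,2]>22)&(p[:,2]<34)
    print("blue",n,m.sum(),[np.round(x,1) for x in cv2.minAreaRect(p[m][:,:2].astype(np.float32))])
th=np.radians(17);pz=np.array([-np.sin(th),0,np.cos(th)])
foot=np.array([538,28,75.])
best=None
for jaw in([0,1,0],[0,-1,0],[1,0,0],[-1,0,0]):
    for L in(65,170,260):
        print(jaw,L,end=" ");q=arm.ik(foot+pz*L,rot(pz,jaw));print(None if q is None else np.round(q,2))
for q0 in([650.5,-171.5,65],[650.5,169,65],[505,-322,80],[430,240,80]):
    for jaw in([0,1,0],[0,-1,0]): 
        q=arm.ik(q0,rot([0,0,1],jaw));print(q0,jaw,None if q is None else np.round(q,2))
E
```

```text
blue scene 481 [array([449.6, 314.7]), array([132.8, 172.5]), np.float64(88.7)]
blue side 1703 [array([446.7, 317.2]), array([133.2, 169.6]), np.float64(88.2)]
[0, 1, 0] 65 [ 0.51  0.99 -1.25  2.23  1.59  1.01 -0.14]
[0, 1, 0] 170 [ 0.19  0.47 -0.55  2.23  1.02  0.38  0.36]
[0, 1, 0] 260 [ 0.43  0.32 -0.84  2.15  0.65  0.58  0.71]
[0, -1, 0] 65 [-0.18  0.68  0.01  2.26  2.71  0.1   1.84]
[0, -1, 0] 170 [-0.32  0.44  0.19  2.25 -0.22  0.17 -1.51]
[0, -1, 0] 260 [ 0.06  0.26 -0.34  2.16  0.35  0.47 -2.12]
[1, 0, 0] 65 [ 0.51  0.99 -1.25  2.23  1.59  1.01 -1.71]
[1, 0, 0] 170 [-0.17  0.43 -0.02  2.24  0.36  0.18 -0.54]
[1, 0, 0] 260 [ 0.3   0.29 -0.65  2.15  0.54  0.53 -0.75]
[-1, 0, 0] 65 [ 0.21  0.73 -0.61  2.24  1.68  0.46  1.31]
[-1, 0, 0] 170 [-0.46  0.47  0.41  2.26 -0.78  0.21 -2.52]
[-1, 0, 0] 260 [-1.01  0.53  1.32  2.2  -0.97  0.71 -2.21]
[650.5, -171.5, 65] [0, 1, 0] [ 0.53  1.06 -0.7   1.51  0.81  0.89  1.12]
[650.5, -171.5, 65] [0, -1, 0] [ 0.19  0.97  0.01  1.53 -0.01  0.64 -1.37]
[650.5, 169, 65] [0, 1, 0] [ 0.06  1.09 -0.8   1.51  0.9   0.95  0.55]
[650.5, 169, 65] [0, -1, 0] [-0.4   0.97  0.14  1.54 -0.2   0.65 -1.73]
[505, -322, 80] [0, 1, 0] [ 0.9   0.98 -0.75  1.75  0.91  0.81  1.26]
[505, -322, 80] [0, -1, 0] [ 0.51  0.87 -0.03  1.77  0.05  0.5  -1.13]
[430, 240, 80] [0, 1, 0] [-0.51  0.8  -0.16  2.08  0.41  0.29  0.56]
[430, 240, 80] [0, -1, 0] [-0.81  0.84  0.35  2.1  -0.85  0.35 -1.32]
```

```bash
python3 - <<'E'
from h import *
from cell import arm
th=np.radians(17);pz=np.array([-np.sin(th),0,np.cos(th)])
foot=np.array([538,28,75.])
arm.reach(foot+pz*260,rot(pz,[0,1,0]))
c=wcap(arm,"w1");print(arm.current_t(),c["p"],np.round(c["tool_from_camera"],3).tolist(),c["fx"])
print(np.round(arm.current_joint_positions(),2))
E
```

```text
2.4583 [462.24930485  27.03562516 323.45137691] [[-0.0, -0.3, 0.954, -147.115], [0.0, -0.954, -0.3, 78.527], [1.0, 0.0, 0.0, -0.373], [0.0, 0.0, 0.0, 1.0]] 333.9154876108467
[ 0.43  0.32 -0.84  2.15  0.65  0.58  0.71]
```

View pics/w1.png

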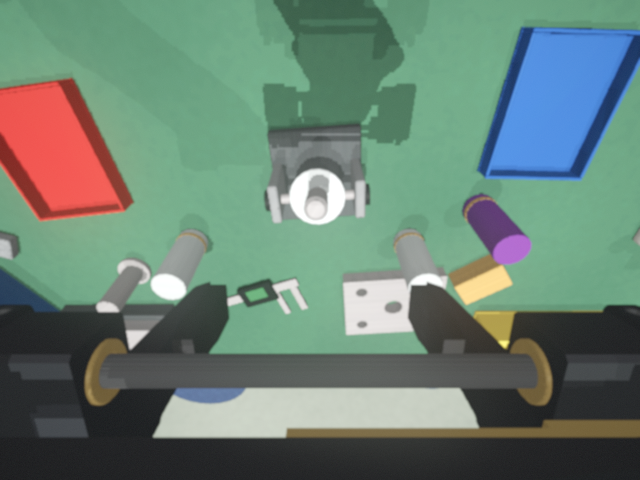

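The wrist view shows the shoulder disc at (318,197), the pin tip at (316,207), and both white sleeves at (180,268) and (418,262). I now fit the shoulder plane and circle, and the pin cylinder, for each camera.

```bash
cat > pinfit.py <<'E'
from h import *
from scipy.optimize import least_squares
def fit(W,g=(537.,28.,0.25,0.)):
    P=W.reshape(-1,3);P=P[np.isfinite(P).all(1)]
    P=P[(np.hypot(P[:,0]-530,P[:,1]-28)<60)&(P[:,2]>50)&(P[:,2]<150)]
    # axis through (x0,y0,75), direction (-a,b,1)
    def geo(v,P):
        ax=np.array([-v[2],v[3],1]);ax/=np.linalg.norm(ax)
        r=P-[v[0],v[1],75];s=r@ax
        return s,np.linalg.norm(r-s[:,None]*ax,axis=1)
    v=np.array(g)
    for _ in range(6):
        s,d=geo(v,P);C=P[(s>8)&(s<59)&(abs(d-13)<(6 if _<2 else 3))]
        D=P[(abs(s)<6)&(d>17)&(d<33)]
        v=least_squares(lambda v:np.r_[geo(v,C)[1]-13],v,loss="soft_l1").x
    s,d=geo(v,P);E=P[(abs(s)<3)&(d>15)&(d<38)]
    A=np.linalg.svd(D-D.mean(0))[2][2];A/=A[2]
    cc,r=cv2.minEnclosingCircle(E[:,:2].astype(np.float32))
    T=P[(s>64)&(d<9)]
    t=np.degrees(np.arctan(np.hypot(v[2],v[3])))
    return v,t,len(C),np.round(-A[:2],3),len(D),np.round(D.mean(0),1),np.round(cc,1),round(r,1),np.round(T.mean(0),1)
E
python3 - <<'E'
from pinfit import *
d=pickle.load(open("d0.pkl","rb"));c=pickle.load(open("w1.pkl","rb"))
Ws={"scene":cloud(d["scene"]),"side":cloud(d["side"]),"wrist":cloud(c,c["T"])}
for n,W in Ws.items():
    v,*r=fit(W);print(n,np.round(v,3),*r)
W=Ws["wrist"]
for b in((150,212,225,305),(388,450,225,300)):
    p=box(W,*b);p=p[(p[:,2]>104)&(p[:,2]<117)]
    print(len(p),np.round(p.mean(0),1),cv2.minEnclosingCircle(p[:,:2].astype(np.float32)))
im=c["img"].astype(int)
for nm,m in(("red",(im[...,0]>im[...,1]+80)),("blue",im[...,2]>im[...,0]+90)):
    p=W[m&(W[...,2]>20)&(W[...,2]<36)&(W[...,0]<560)];print(nm,len(p),cv2.minAreaRect(p[:,:2].astype(np.float32)))
E
```

```text
scene [ 5.35413e+02  2.50400e+01  2.96000e-01 -1.90000e-02] 16.532969226334515 234 [0.285 0.024] 305 [541.8  22.9  77.2] [539.2  25.3] 37.5 [517.   23.5 138.6]
side [ 5.3312e+02  2.5914e+01  2.8400e-01 -1.4000e-02] 15.89611066898473 400 [0.293 0.021] 249 [538.   27.2  75.6] [534.7  26.7] 33.7 [515.1  25.  137.6]
wrist [ 5.32097e+02  2.45300e+01  2.92000e-01 -1.80000e-02] 16.31539733612445 166 [0.294 0.021] 1434 [528.   25.   74.4] [532.   24.5] 37.9 [513.4  23.5 139. ]
790 [ 643.9 -172.1  110. ] ((646.4299926757812, -173.955078125), 23.740386962890625)
378 [634.1 165.  109.6] ((645.118896484375, 166.9290008544922), 22.68009376525879)
red 1368 ((490.7908935546875, -322.6833801269531), (150.80662536621094, 131.24948120117188), 5.647063255310059)
blue 1787 ((445.60504150390625, 314.42791748046875), (131.50759887695312, 169.63836669921875), 88.49718475341797)
```

The three cameras agree: lean 16.3°, foot ≈ (533.5, 25, 75), shoulder normal equal to the pin axis. Sleeve 1 first: a gentle squeeze along x to centre it, then grip along y.

```bash
cat >> h.py <<'E'
H=56.
UP=np.array([0,0,1.])
def pick(arm,x,y):
    J=[1,0.2,0] if y<0 else [1,-0.2,0]
    qx=[rot(UP,s*np.array([1,0,0])) for s in(1,-1)]; qy=rot(UP,[0,1,0])
    arm.command_gripper(1.0,5)
    arm.reach([x,y,190],qy)
    j=arm.current_joint_positions()
    c=[(abs(k[6]-j[6]),i) for i,k in((i,arm.ik([x,y,190],q)) for i,q in enumerate(qx)) if k is not None]
    arm.reach([x,y,190],qx[min(c)[1]])
    arm.movel([x,y,H],vel=120)
    arm.command_gripper(0.3,5);w1=arm.current_gripper_width()
    arm.command_gripper(0.85)
    arm.movel([x,y,H],rot=qy,vel=50) if False else arm.reach([x,y,H],qy)
    arm.command_gripper(0.3,25);w2=arm.current_gripper_width()
    print("widths",w1*88,w2*88,"t",arm.current_t())
    f0=np.array(arm.current_wrist_force())
    arm.movel([x,y,200],vel=120)
    arm.wait(.2);print("weight",np.round(np.array(arm.current_wrist_force())-f0,2))
E
python3 - <<'E'
from h import *
from cell import arm
pick(arm,649,-172.5)
c=wcap(arm,"w2");print(arm.current_t(),np.round(arm.current_joint_positions(),2))
E
```

```text
widths 46.330235706126494 45.35589930897713 t 9.3
weight [-0.24 -0.97 -4.25]
10.9 [ 0.57  0.9  -0.8   1.43  0.68  1.1   1.22]
```

View pics/w2.png

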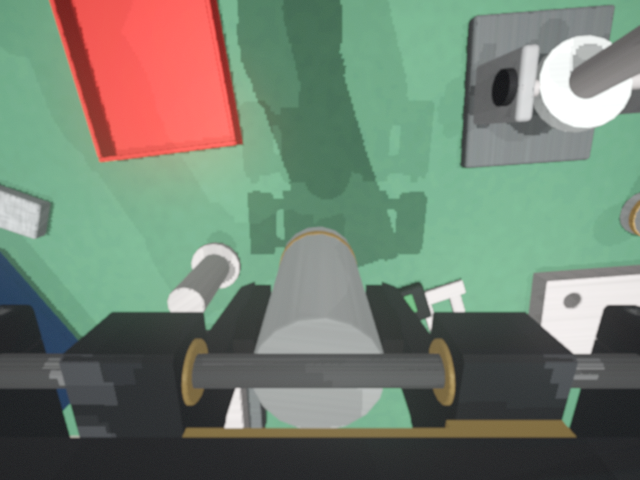

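Wrist view: sleeve 1 is held straight between the fingers, with its mouth band at (318,235) and the pin gauge at (585,85). Now bring it over the pin tip, and compare its axis with the pin's in each fixed camera.

```bash
cat > pin.py <<'E'
from pinfit import *
PZ=np.array([-0.291,-0.019,1]);PZ/=np.linalg.norm(PZ)
PY=np.cross(PZ,[1,0,0]);PX=np.array([1,0,0])-PZ[0]*PZ;PX/=np.linalg.norm(PX);PY=np.cross(PZ,PX)
FOOT=np.array([533.5,25.,75.])
PINCAM={"scene":np.array([535.41,25.04,75]),"side":np.array([533.12,25.91,75])}
def axfit(W,p0,s0,s1,r0=23):
    """cylinder of radius r0 near the line p0+s*PZ, s in s0..s1; returns offset (pin x,y) at s0 and s1"""
    P=W.reshape(-1,3);P=P[np.isfinite(P).all(1)]-p0
    L=P@np.stack([PX,PY,PZ],1);L=L[(L[:,2]>s0)&(L[:,2]<s1)]
    f=lambda v,L:np.hypot(L[:,0]-v[0]-v[2]*(L[:,2]-s0),L[:,1]-v[1]-v[3]*(L[:,2]-s0))-r0
    v=np.zeros(4)
    for k in(9,5,4,4):
        C=L[abs(f(v,L))<k];v=least_squares(f,v,args=(C,),loss="soft_l1").x
    return len(C),np.round(v[:2],1),np.round(v[2:],3)
def pose(s,dx=0,dy=0): return FOOT+PX*dx+PY*dy+PZ*(s+H)
E
python3 - <<'E'
from pin import *
from cell import arm
q=rot(PZ,PY)
arm.reach(pose(150),q);arm.movel(pose(80),vel=120);arm.wait(.3)
print("t",arm.current_t(),np.round(arm.current_joint_positions(),2),"f",np.round(arm.current_wrist_force(),1))
for n in("scene","side"):
    c=arm.capture(n);W=cloud(c);pickle.dump(c,open(n+"1.pkl","wb"))
    print(n,axfit(W,PINCAM[n],83,120),"pin now",axfit(W,PINCAM[n],10,58,13))
    cv2.imwrite(f"pics/{n}1.png",c["img"][:,:,::-1])
a=cv2.imread("pics/side1.png")[150:320,280:440];b=cv2.imread("pics/scene1.png")[110:280,230:390]
cv2.imwrite("pics/al1.png",cv2.resize(np.hstack([a,b]),None,fx=2.5,fy=2.5))
E
```

```text
t 12.9917 [ 0.21  0.55 -0.55  2.24  1.19  0.35  0.21] f [-0.1  0.6 -4.1]
scene (346, array([ 0. , -0.8]), array([-0.005,  0.011])) pin now (224, array([-0.2, -0.2]), array([0.   , 0.002]))
side (579, array([ 0.5, -0.8]), array([0.   , 0.001])) pin now (378, array([0.1, 0. ]), array([-0.   ,  0.005]))
```

View pics/al1.png

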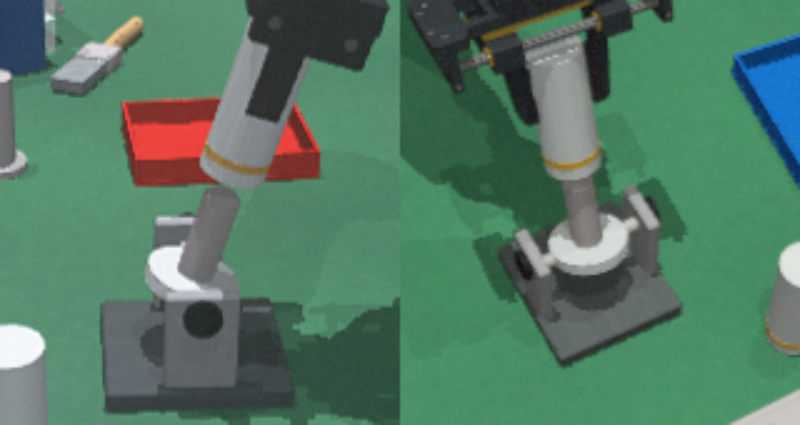

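Sleeve 1 sits coaxially above the pin tip, about 0.8 mm off in y and 0.3 mm in x in both cameras. I correct that and slide down with a force guard, easing the lateral load as it goes.

```bash
cat >> pin.py <<'E'
def slide(arm,dx,dy,s=80.,steps=40):
    B=np.stack([PX,PY,PZ]);arm.movel(pose(s,dx,dy),vel=40);arm.wait(.15)
    f0=B@np.array(arm.current_wrist_force())
    while s>-2 and steps:
        steps-=1
        tgt=max(s-12,-2.5)
        hit=arm.movel(pose(tgt,dx,dy),vel=35,f_stop=9)
        s=((np.array(arm.current_position())-pose(0,0,0))@PZ)
        f=B@np.array(arm.current_wrist_force())-f0
        print(f"s={s:.1f} dx={dx:.2f} dy={dy:.2f} hit={hit} f={np.round(f,1)}")
        if hit and abs(f[2])>5 and np.hypot(f[0],f[1])<abs(f[2]): break
        g=0.06
        dx+=float(np.clip(g*f[0],-.4,.4));dy+=float(np.clip(g*f[1],-.4,.4))
        if hit:
            arm.movel(pose(s+.3,dx,dy),vel=20)
    arm.wait(.15);f=B@np.array(arm.current_wrist_force())-f0
    print("end s",round(float((np.array(arm.current_position())-pose(0,0,0))@PZ),2),np.round(f,1),"t",arm.current_t())
    return dx,dy
E
python3 - <<'E'
from pin import *
from cell import arm
print(slide(arm,-0.3,0.8))
E
```

```text
s=68.0 dx=-0.30 dy=0.80 hit=False f=[-0.6 -0.6  0.5]
s=56.1 dx=-0.34 dy=0.76 hit=False f=[-0.6 -0.7  1.9]
s=44.2 dx=-0.37 dy=0.72 hit=False f=[-0.8  0.1  0.6]
s=32.3 dx=-0.42 dy=0.73 hit=False f=[-1.3 -0.2  0.2]
s=20.4 dx=-0.49 dy=0.71 hit=False f=[-1.7 -0.8 -0.7]
s=19.3 dx=-0.59 dy=0.67 hit=True f=[ 0.6 -0.6  8.1]
end s 19.27 [ 1.6  0.4 10.6] t 16.3083
(-0.5919871524821179, 0.6658049716754911)
```

Clean axial stop at s = 19.3 mm with small lateral force. To rule out a jam I repeat the touch, a little harder, with a 0.5 mm lateral offset.

```bash
python3 - <<'E'
from pin import *
from cell import arm
B=np.stack([PX,PY,PZ])
for dx,dy in((-.1,.2),(-.6,1.1)):
    arm.movel(pose(23,dx,dy),vel=40);arm.wait(.1);f0=B@np.array(arm.current_wrist_force())
    arm.movel(pose(14,dx,dy),vel=25,f_stop=14);arm.wait(.15)
    print(round(float((np.array(arm.current_position())-pose(0))@PZ),2),np.round(B@np.array(arm.current_wrist_force())-f0,1))
c=arm.capture("side");W=cloud(c);print(axfit(W,PINCAM["side"],24,60))
im=c["img"][150:320,280:440,::-1];c=arm.capture("scene");print(axfit(cloud(c),PINCAM["scene"],24,60))
cv2.imwrite("pics/st1.png",cv2.resize(np.hstack([im,c["img"][110:280,230:390,::-1]]),None,fx=2.5,fy=2.5))
print(arm.current_t())
E
```

```text
18.84 [ 1.8 -1.   7.7]
18.13 [0.4 1.4 6.7]
(514, array([-0.8,  0.3]), array([0.003, 0.001]))
(301, array([-1.2,  0.1]), array([-0.01 ,  0.011]))
18.0083
```

View pics/st1.png

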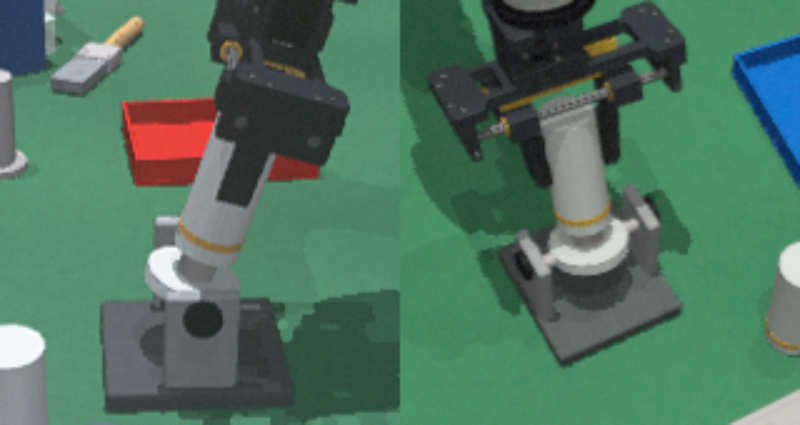

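Same stop three times; the picture shows a clear gap of about 19 mm between mouth and shoulder. Sleeve 1 is too shallow, so it goes to the red tray.

```bash
cat >> pin.py <<'E'
TRAY={"red":(np.array([504.5,-322]),6.5),"blue":(np.array([447.5,315.5]),-1.6)}
def place(arm,tray,lx):
    c,yaw=TRAY[tray];a=np.radians(yaw);xy=c+lx*np.array([np.cos(a),np.sin(a)])
    q=rot(UP,[-np.sin(a),np.cos(a),0])
    arm.movel(pose(85),vel=120)
    arm.reach([*xy,190],q);arm.movel([*xy,H+4+8],vel=120);arm.wait(.15)
    hit=arm.movel([*xy,H-1],vel=25,f_stop=5)
    print("down",hit,np.round(arm.current_position(),1))
    arm.command_gripper(1.0);arm.movel([*xy,200],vel=150);print("t",arm.current_t())
E
python3 - <<'E'
from pin import *
from cell import arm
place(arm,"red",-33)
c=arm.capture("scene");cv2.imwrite("pics/sc2.png",c["img"][:,:,::-1])
W=cloud(c);P=W.reshape(-1,3)
for x,y in((471,-326),(649,168)):
    p=P[(np.hypot(P[:,0]-x,P[:,1]-y)<45)&(P[:,2]>100)&(P[:,2]<120)];print(len(p),p.mean(0).round(1),p[:,2].std().round(2),cv2.minEnclosingCircle(p[:,:2].astype(np.float32)))
E
```

```text
down True [ 471.8 -325.9   58. ]
t 23.65
448 [ 477.5 -325.6  113.1] 3.89 ((474.23931884765625, -326.94219970703125), 24.474735260009766)
391 [653.7 166.2 109.5] 2.96 ((651.4580078125, 168.3316192626953), 24.331504821777344)
```

View pics/sc2.png

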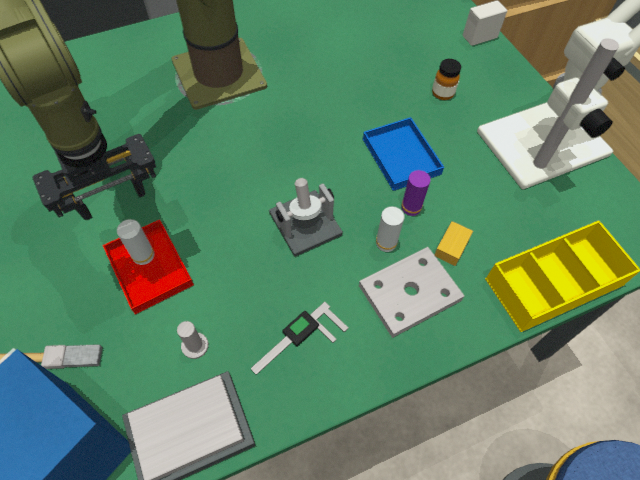

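Sleeve 1 stands in the red tray at (135,240). Everything else is unmoved, with sleeve 2 still at (390,230). Now sleeve 2.

```bash
python3 - <<'E'
from pin import *
from cell import arm
pick(arm,649,168.5)
q=rot(PZ,PY)
arm.reach(pose(150),q);arm.movel(pose(80),vel=120);arm.wait(.3)
print("t",arm.current_t(),np.round(arm.current_joint_positions(),2))
o=[]
for n in("scene","side"):
    c=arm.capture(n);W=cloud(c);r=axfit(W,PINCAM[n],83,120);o.append(r[1]);print(n,r)
o=np.mean(o,0)
if abs(o).max()<3: print(slide(arm,-o[0],-o[1]))
E
```

```text
widths 46.5853716441938 45.141262801721595 t 31.275
weight [-0.27 -0.26 -2.15]
t 34.8167 [ 0.26  0.56 -0.63  2.23  1.23  0.4   0.17]
scene (345, array([ 0.2, -0.3]), array([-0.009, -0.003]))
side (580, array([ 1. , -0.2]), array([-0.009, -0.01 ]))
s=67.9 dx=-0.60 dy=0.25 hit=False f=[ 0.5 -1.1  0.5]
s=56.0 dx=-0.57 dy=0.18 hit=False f=[ 0.3 -0.1  0.1]
s=44.1 dx=-0.55 dy=0.18 hit=False f=[-0.9 -0.9  0.3]
s=32.1 dx=-0.60 dy=0.13 hit=False f=[-0.3 -0.9  0.8]
s=20.2 dx=-0.62 dy=0.07 hit=False f=[-0.3 -0.  -0. ]
s=8.1 dx=-0.64 dy=0.07 hit=False f=[-0.3 -1.   0.3]
s=-0.8 dx=-0.66 dy=0.01 hit=True f=[ 1.5 -1.4  5.5]
end s -0.84 [ 2.9 -0.8  6.3] t 38.7333
(np.float64(-0.6566213987864717), np.float64(0.007287013174108972))
```

Sleeve 2 ran down freely to s = -0.8 mm with 6 N axial: home on the shoulder. A picture before I lift it, then into the blue tray.

```bash
python3 - <<'E'
from pin import *
from cell import arm
c=arm.capture("side");a=c["img"][150:320,280:440,::-1]
r=axfit(cloud(c),PINCAM["side"],20,45);print(r)
place(arm,"blue",0)
arm.wait(.5)
c=arm.capture("side");b=c["img"][300:470,350:510,::-1];W=cloud(c).reshape(-1,3)
c2=arm.capture("scene");W2=cloud(c2).reshape(-1,3)
cv2.imwrite("pics/fin.png",np.vstack([cv2.resize(np.hstack([a,b]),None,fx=2,fy=1.3),cv2.resize(c2["img"][90:370,80:480,::-1],(640,370))]))
for x,y,P in((471,-326,W2),(447.5,315.5,W2),(447.5,315.5,W)):
    p=P[(np.hypot(P[:,0]-x,P[:,1]-y)<40)&(P[:,2]>105)&(P[:,2]<120)];print(len(p),p.mean(0).round(1),cv2.minEnclosingCircle(p[:,:2].astype(np.float32)))
E
```

```text
(349, array([-0.1, -0.3]), array([ 0.014, -0.02 ]))
down True [447.8 315.6  59. ]
t 44.375
410 [ 476.4 -325.9  113.9] ((474.506103515625, -327.6718444824219), 24.144699096679688)
298 [453.1 312.5 113.2] ((450.3918151855469, 313.636474609375), 24.674100875854492)
911 [448.9 320.8 112.5] ((448.9180908203125, 316.6005859375), 24.284427642822266)
```

View pics/fin.png

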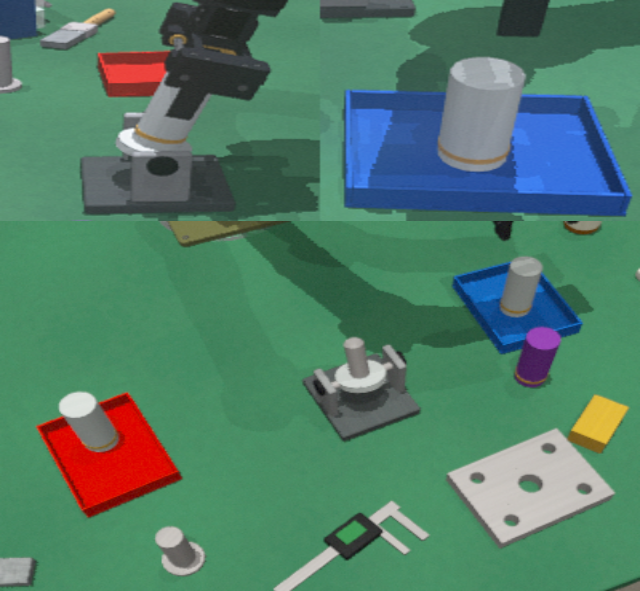

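Sleeve 2 sat flush on the shoulder. Both sleeves now stand upright in their trays, the bystanders are unmoved and the gripper is clear, so I hand in.

```bash
python3 -c "
from cell import arm
arm.finish_job();print(arm.current_t())"
```

```text
the job is handed in; nothing more can be done
the job is handed in; nothing more can be done
```

Both sleeves were checked on the pin and sorted, and I handed the job in. My last clock reading before that was 44.4 s, out of 72 s allowed. `finish_job` gives no verdict, so the results below are from my own checks.

- **Right-hand sleeve (start y ≈ -172 mm):** it stopped about 19 mm short of the shoulder. Two repeat touches with small sideways offsets gave 18.8 and 18.1 mm; I put the drift down to a slight slip in the grip. The picture also shows a clear gap. It stands in the red tray.
- **Left-hand sleeve (start y ≈ 168 mm):** it slid freely until it met the shoulder, 0.8 mm past my nominal shoulder height, which is within the measuring error. The picture shows its mouth flush. It stands in the blue tray.

The final camera check puts both sleeves upright on their tray floors, with tops at about 113–114 mm. The other bench items and the purple look-alike look unmoved, and the gripper is open and clear. The cameras disagreed with each other by 2–5 mm in absolute position, so I aligned the sleeve and pin within each camera view. No check failed.

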